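# Pin back a sprung belt tensioner

## Robot

A 6-joint arm with a two-finger parallel gripper is mounted at the origin on the work surface. World frame = base frame: x ahead of the robot, y to its left, z up, the work surface at z = 0. Lengths are in m, angles in degrees, forces in N, time in s.
With the tool pointing down it reaches from about 0.35 to 0.875 m from the base axis. Payload 4.2 kg.
Tool frame: the origin (TCP) lies midway between the tips of the shut fingers; the grasp point (between the pads) lies 19 mm behind it; z points along the fingers, y is the line along which they close (so a half turn about z gives the same grasp; the last joint's range is limited). The gripper opens to 87 mm and grips with 3 to 60 N. Pads are 19 mm wide; open, the fingers measure 117 mm over their backs; the gripper's body (75 mm by 190 mm) begins 51 mm behind the grasp point.
Start: joints at [-57.949, 22.042, 0.453, 0, -68.411, -14.817], TCP at [0.185, -0.597, 0.223] pointing down, gripper open.
Joint ranges: [-179.83, 179.83], [-69.29, 118.12], [-61.27, 80.66], [-181.25, 117.63], [-171.15, -9.14], [-177.46, 177.46]. Speed limits (degrees/s): [159.86, 159.86, 180, 180, 180, 180].

## Interface

Orientations are given as [roll, pitch, yaw] about the fixed x, y, z axes, in that order (R = Rz(yaw) Ry(pitch) Rx(roll)).
In Python, from bench import env, viewer, order gives the robot as it stands.
- The arm moves only by the tool play_rows, never from a script. Its argument "targets" is a list of rows, each an object of numbers: "grip": the opening, from -1 (shut) to 1 (fully open); "tx", "ty", "tz": the shift along the tool's x, y, z scaled (see below); "ax", "ay", "az": the turn, a rotation vector about the tool's x, y, z scaled (see below). A call has 1 to 20 rows; each row shifts and turns the commanded pose from where the row before left it, along the tool's axes as they then stand; what a row does not reach is not made up. The controller multiplies each number of a shift by 0.025 m and each number of a turn by 5 degrees. A row lasts 1/12 s, in which the tool goes at most 41.7 mm and 7.16 degrees, less where a joint would pass 70% of its speed; a pose out of reach is approached as far as the arm can. A call with a number of a shift or a turn outside -1 to 1 is refused whole. A call with a gripper value outside its range is refused whole. The fingers move at their own pace and stop on an object; "grip_force" is the grip in N (left out, the last holds). Time passes only in rows, so rows that do not move let the fingers close. It gives the time, the measured TCP pose, the force, the opening and the grip force at its end, in the units of the state.
- env.sense(): the state, without advancing time (a new reading comes with each control period).
- viewer.snapshot(name): name is "scene" or "top" or "wrist"; returns a dict with "img" (384x512x3 uint8, red, green, blue), "K" (3x3 intrinsics, pixels), "cam_to_world" (4x4, takes a point from camera to world coordinates). Camera axes: x right, y up, looking along -z (the intrinsics and any distortion apply to the point x, -y, -z); pixel columns grow to the right and rows downward; lengths in m; the calibration is good to about 2 mm. A picture is of the moment at which its call begins. There is no depth.
- order.job_done(): hands the job in; it is judged then, once.
The state is a dict: "time_s": time; "q": joint angles; "qd": joint speeds; "tau": joint torques, N m; "tool_pos": TCP position; "ee_rot": TCP orientation; "ft_force": force on the tool from outside, world axes, zero at the start; "moment": the same for the moment, N m; "opening": finger opening in m; "grip_force": force on a finger pad.
Only numpy, scipy, OpenCV 4.12 (cv2) and the standard library are available. Lean on these libraries where they do the work, as an engineer would, in place of code of your own. Each camera call takes 0.05 s, during which the arm holds its last target. There are 200 camera calls.

## Task

Take the orange-headed locking pin from the red tool insert and put it through the red-marked eye of the sprung tension wheel at rest; then, using the pin as the handle, turn the wheel anticlockwise against its spring and hold it while you feel with the pin for the lock hole hidden under the wheel somewhere along the yellow band. Push the pin fully home there, upright with its collar down on the wheel, and let go so that the pin keeps the wheel wound. Press and turn gently, never wind past the end of the yellow band or let the wheel fly back, and leave the drift, can, screwdriver and socket alone.

Things in the scene. Friction and masses are not known exactly. Their poses are not given: they have to be found in the camera images.
- pin: Steel locking pin with an orange grip, 57 mm tall, 60 g, z up along it, origin at the tip. Round shank 8 mm across from z 0 to 23 mm, its last 4 mm tapering to 4 mm across, round collar 20 mm across from 23 to 27 mm, flat grip above. Stands in one of the two holes of the red insert, collar on the insert's top; which hole and its yaw vary.
- pin_grip (a point): Centre of the pin's orange grip, 42 mm above the pin's tip. The grip is 12 mm thick along the pin's x, 28 mm wide along its y and 30 mm high (27 to 57 mm above the tip).
- tensioner: Belt tensioner bolted down, placed and turned differently each time. Origin on the bench at the wheel's vertical axis; its x points at the eye at rest. Flange 210 mm across, 8 mm high; drum 160 mm across; on it the tension wheel, an aluminium disc 156 mm across, 38 to 46 mm above the bench. On the wheel opposite the eye a black pulley, 60 mm across, top 68 mm up, 40 mm from the axis.
- ring_top (a point): Point on the wheel's axis at the level of the lock ring's flat top, 36 mm above the bench. The fixed steel ring lies wholly under the wheel. Its one hole, 10.5 mm wide, 16 mm deep, is 60 mm from the axis like the eye, hidden, its place unknown: under the eye when the wheel has turned somewhere between 0.50 and 1.40 rad.
- band_end (a point): Far end of the yellow band painted on the flange, 93 mm from the axis. The band runs round the axis from 0.40 to 1.50 rad, counted anticlockwise from above from the tensioner's x; the lock hole lies within this stretch.
- wheel (a joint): Angle of the tension wheel in rad: 0 at rest on its stop, growing anticlockwise seen from above. The spring pulls back with about 0.2 Nm at rest plus 0.25 Nm per rad (at the eye: 3 N at rest, 7.5 N at 1 rad). It can turn to 1.8 rad; past the yellow band's end (1.50 rad; 1.60 at the most) it is overwound.
- eye (a point): Centre of the mouth of the wheel's eye: through hole 9.8 mm wide in the wheel's top face, 46 mm above the bench, 60 mm from the axis, a red dash outside it. Away from the lock hole, a pin put through it stands on the ring 10 mm below this mouth, its collar 13 mm clear; fully home its collar lies on the wheel, its tip 23 mm below the mouth, and the spring's side load keeps it.
- tray: Red tool insert, 100 mm by 150 mm, 32 mm high, does not move. Origin under its centre on the bench. Two holes 9.5 mm wide and 28 mm deep at y = -35 and +35 mm on its own y axis hold the pin and the drift.
- drift: Bystander: a drift like the pin but with a round black head 17 mm across, 51 mm tall, standing in the other hole. Origin at its tip.
- can: Bystander: green-labelled can, 68 mm across, 85 mm high. Origin under its centre.
- screwdriver: Bystander: screwdriver with a red handle, 190 mm long, lying on the bench at the robot's right. Origin on its underside, midway.
- socket: Bystander: small steel socket, 28 mm across, 32 mm high, standing. Origin under its centre.
There are look-alikes about, which are no part of the job. What is meant by the pin is not blue or white, and is the smaller of those in its own colour.

How it is judged:
By the outcome, as a careful person would: the job done as asked, in the order asked, and still so for the second after the job is handed in, with the robot touching nothing.
It also fails if it takes over 72 s, if anything falls off the work surface, if the arm or the gripper's body presses on something with over 40 N, if the wrist force passes 120 N, or if a joint passes its speed limit or range.

## Working session

There is one attempt and no reset: what is moved stays moved. The work goes in short steps, Python scripts to look and compute and a tool call to move; the robot and the scene stay as the last step left them, time stands still between calls to the robot, and variables do not carry over. Pictures are saved under pics/ and viewed, at most 10 in all, crops included, and the job is handed in when it is done.

Besides the shell and the picture viewer there is one more tool, called after "Emit:" as name(argument=value, ...) on one line, values as JSON. play_rows: Moves the arm, as the interface text tells. Shifts and turns lie within -1 to 1; 1 stands for 0.025 m of shift or 5 degrees of turn. Its arguments: {"type":"object","properties":{"targets":{"type":"array","items":{"type":"object","properties":{"grip":{"type":"number"},"tx":{"type":"number","minimum":-1,"maximum":1},"ty":{"type":"number","minimum":-1,"maximum":1},"tz":{"type":"number","minimum":-1,"maximum":1},"ax":{"type":"number","minimum":-1,"maximum":1},"ay":{"type":"number","minimum":-1,"maximum":1},"az":{"type":"number","minimum":-1,"maximum":1}}}},"grip_force":{"type":"number"}},"required":["targets"]}

```bash
mkdir -p pics
cat > h.py <<'E'
import numpy as np, cv2
from bench import env, viewer, order
def snap(n,f=None):
    s=viewer.snapshot(n); s={k:np.array(v) for k,v in s.items() if k in("img","K","cam_to_world")}
    if f: cv2.imwrite("pics/"+f,s["img"][:,:,::-1]); np.savez("pics/"+f[:-4],**s)
    return s
def load(f): return dict(np.load("pics/"+f+".npz"))
def px2w(s,u,v,z):
    T=s["cam_to_world"]; d=np.linalg.inv(s["K"])@np.array([u,v,1.]); d=T[:3,:3]@np.array([d[0],-d[1],-d[2]])
    o=T[:3,3]; return o+d*(z-o[2])/d[2]
def w2px(s,p):
    T=s["cam_to_world"]; c=T[:3,:3].T@(np.array(p)-T[:3,3]); q=s["K"]@np.array([c[0],-c[1],-c[2]]); return q[:2]/q[2]
E
python3 - <<'E'
from h import *
a=snap("scene","scene.png"); b=snap("top","top.png")
print(env.sense()); print(b["K"],b["cam_to_world"])
E
```

```text
{'time_s': 0.1, 'q': array([-5.79502831e+01,  2.20866663e+01,  3.87256553e-01, -2.35100076e-02,
       -6.84109920e+01, -1.48169297e+01]), 'qd': array([-0.02474278, -0.08800085,  0.09570384,  0.03346787, -0.07703661,
        0.00699513]), 'tau': array([-4.79026094e-04, -3.91689813e+01,  1.87934428e+01,  4.23184812e+00,
        1.34922797e-02, -7.71039663e-05]), 'tool_pos': array([ 0.18501214, -0.59642736,  0.22156799]), 'ee_rot': array([ 1.79887681e+02, -7.11597986e-03, -1.62775877e+02]), 'ft_force': array([ 0.54733896,  0.00632441, -0.2069491 ]), 'moment': array([ 0.03218846, -0.00724234, -0.04677845]), 'grip_force': 0.0, 'opening': 0.08710090256340698}
[[354.15637533   0.         254.69346659]
 [  0.         354.15637533 189.94451152]
 [  0.           0.           1.        ]] [[ 0.027339    0.98934676 -0.14298803  0.4279439 ]
 [-0.99962397  0.02736143 -0.00180982 -0.00596867]
 [ 0.00212182  0.14298374  0.98972276  0.9901682 ]
 [ 0.          0.          0.          1.        ]]
```

View pics/scene.png

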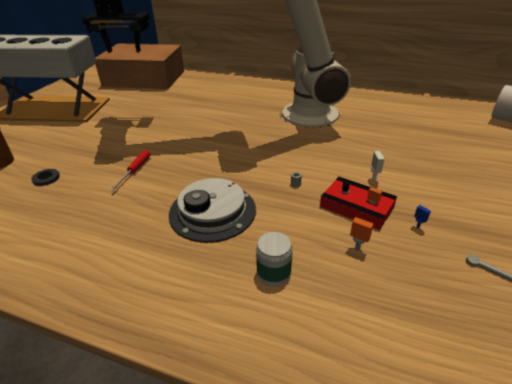

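View pics/top.png

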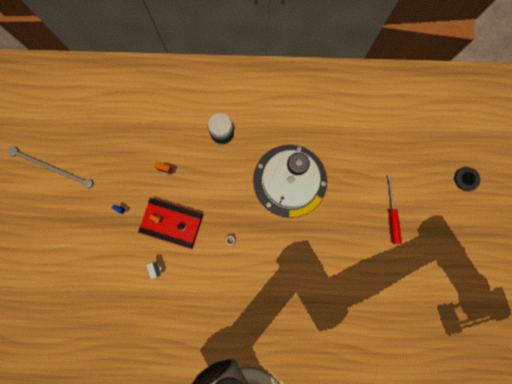

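Candidates for the pin are the orange head in the red insert at top (155,218), the larger free-standing orange one (163,168), the blue one (118,209) and the white one (153,270). I choose the one in the insert. The tensioner is at about (290,181), with the pulley at (298,162) and the yellow band at lower right.

Run:
```python
from h import *
s=load("top"); im=s["img"][:,:,::-1]
a=cv2.resize(im[190:260,125:215],None,fx=6,fy=6,interpolation=cv2.INTER_CUBIC)
b=cv2.resize(im[140:222,248:332],None,fx=6,fy=6,interpolation=cv2.INTER_CUBIC)
b=cv2.resize(b,(252,246)) if 0 else b
c=np.zeros((492,540+504,3),np.uint8); c[:420,:540]=a; c[:,540:]=b
c=cv2.resize(c,None,fx=.766,fy=.766); cv2.imwrite("pics/crop1.png",c); print(c.shape)
hsv=cv2.cvtColor(s["img"],cv2.COLOR_RGB2HSV)
def comps(m,name,mn=6):
    n,l,st,ce=cv2.connectedComponentsWithStats(m.astype(np.uint8))
    for i in range(1,n):
        if st[i,4]>mn: print(name,st[i],ce[i].round(1))
H,S,V=hsv[...,0].astype(int),hsv[...,1],hsv[...,2]
m=(H>20)&(H<32)&(S>180)&(V>120); m[:, :248]=0;m[:,332:]=0; comps(m,"yel")
m=((H<4)|(H>176))&(S>180)&(V>100);comps(m,"red",3)
m=(H>=5)&(H<13)&(S>200)&(V>130); m[:150]=0; comps(m,"or")
```

```text
(377, 800, 3)
yel [289 195  33  23 270] [305.5 207.9]
red [ 141  203   60   40 1248] [171.2 223.1]
red [390 209  11  34 251] [394.8 226.3]
or [140 205   8  22  26] [143.2 215.8]
or [395 209   3   6   8] [396.6 210.9]
or [149 214   6   8  20] [151. 217.]
or [398 220   3  16  17] [399.5 227.1]
or [394 237   8   7  16] [399.1 241.2]
```

View pics/crop1.png

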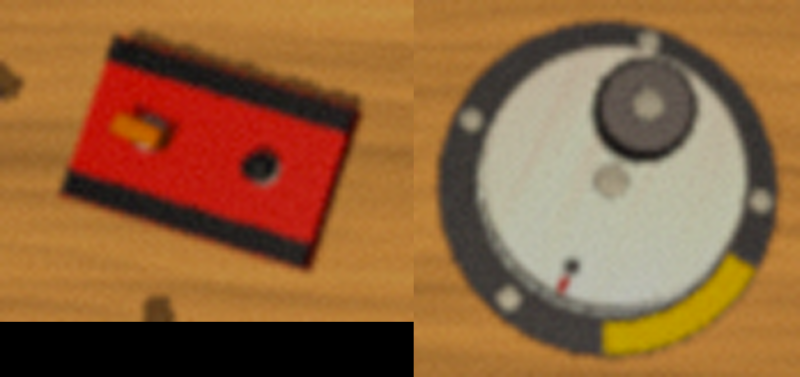

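The crop confirms the choice: a flat orange grip stands in the insert's left hole at about top (155,218), and the black round drift is in the right hole. The eye is at (282.2,197.9) with the red dash outside it, and the hub is at (291.2,179.4).

Run:
```python
from h import *
s=load("top")
p=px2w(s,155,218.3,.06); e=px2w(s,282.2,197.9,.046); h=px2w(s,291.2,179.4,.047); k=px2w(s,299,162.6,.068)
pa=px2w(s,149.4,217.2,.06);pb=px2w(s,160.9,220,.06)
print("pin",p,"eye",e,"hub",h,"pul",k, "pinyaw",np.degrees(np.arctan2(*(pa-pb)[1::-1])))
print(np.linalg.norm((e-h)[:2]),np.linalg.norm((k-h)[:2]),np.degrees(np.arctan2(*(e-k)[1::-1])))
w=snap("wrist"); t=env.sense(); print(w["K"],w["cam_to_world"])
for f in("can",(220,128)),("socket",(231,240)): print(f[0],px2w(s,*f[1],.03))
for u,v in((150,199),(203,212),(192,247),(139,230)): print(px2w(s,u,v,.032))
```

```text
pin [0.48001593 0.25495555 0.06      ] eye [ 0.54481535 -0.0786697   0.046     ] hub [ 0.5957212  -0.10209701  0.047     ] pul [ 0.63793133 -0.12013959  0.068     ] pinyaw 78.02646702897901
0.056037886257739686 0.04590457278453811 155.99384294548054
[[266.46159605   0.         252.04514073]
 [  0.         266.46159605 193.32607494]
 [  0.           0.           1.        ]] [[-0.29609815 -0.91975749 -0.25762772  0.1147068 ]
 [ 0.95515594 -0.2846329  -0.08161647 -0.61921948]
 [ 0.00173804 -0.27024113  0.9627911   0.38363866]
 [ 0.          0.          0.          1.        ]]
can [0.73975399 0.098036   0.03      ]
socket [0.42920578 0.05564741 0.03      ]
[0.53360151 0.27995001 0.032     ]
[0.50217053 0.13408546 0.032     ]
[0.40785826 0.15892923 0.032     ]
[0.44903877 0.30365102 0.032     ]
```

Emit:
play_rows(targets=[{"tx":-0.7,"ty":0.96,"grip":1},{"tx":-0.7,"ty":0.96,"grip":1},{"tx":-0.7,"ty":0.96,"grip":1},{"tx":-0.7,"ty":0.96,"grip":1},{"tx":-0.7,"ty":0.96,"grip":1},{"tx":-0.7,"ty":0.96,"grip":1},{"tx":-0.7,"ty":0.96,"grip":1},{"tx":-0.7,"ty":0.96,"grip":1},{"tx":-0.7,"ty":0.96,"grip":1},{"tx":-0.7,"ty":0.96,"grip":1},{"tx":-0.7,"ty":0.96,"grip":1},{"tx":-0.7,"ty":0.96,"grip":1},{"tx":-0.7,"ty":0.96,"grip":1},{"tx":-0.7,"ty":0.96,"grip":1},{"tx":-0.7,"ty":0.96,"grip":1},{"tx":-0.7,"ty":0.96,"grip":1},{"tx":-0.7,"ty":0.96,"grip":1},{"tx":-0.7,"ty":0.96,"grip":1},{"tx":-0.7,"ty":0.96,"grip":1},{"tx":-0.7,"ty":0.96,"grip":1}])

```text
validation failed for argument at $.ta...
```

Emit:
play_rows(targets=[{"tx":-0.7,"ty":0.96,"grip":1},{"tx":-0.7,"ty":0.96,"grip":1},{"tx":-0.7,"ty":0.96,"grip":1},{"tx":-0.7,"ty":0.96,"grip":1},{"tx":-0.7,"ty":0.96,"grip":1},{"tx":-0.7,"ty":0.96,"grip":1},{"tx":-0.7,"ty":0.96,"grip":1},{"tx":-0.7,"ty":0.96,"grip":1},{"tx":-0.7,"ty":0.96,"grip":1},{"tx":-0.7,"ty":0.96,"grip":1},{"az":-1},{"az":-1},{"az":-1},{"az":-1},{"az":-1},{"az":-1},{"az":-1},{"az":-1},{"az":-1},{"az":-1}])

```text
validation failed for argument at $.ta...
```

Emit:
play_rows(targets=[{"az":-1,"tz":0.6,"grip":0.2},{"az":-1,"tz":0.6,"grip":0.2},{"az":-0.2,"tz":0.6,"grip":0.2},{"grip":0.2},{"grip":0.2},{"grip":0.2}])

```text
validation failed for argument at $.ta...
```

Run:
```python
from h import *
s=snap("wrist","w1.png"); t=env.sense()
print({k:np.round(t[k],4) for k in("time_s","q","tool_pos","ee_rot","opening","ft_force")}); print("expected pin px",w2px(s,[.480,.2545,.066]))
```

```text
{'time_s': np.float64(0.2), 'q': array([-5.79479e+01,  2.20738e+01,  4.11000e-01, -1.19000e-02,
       -6.84121e+01, -1.48198e+01]), 'tool_pos': array([ 0.1851, -0.5966,  0.2219]), 'ee_rot': array([ 1.799248e+02, -8.500000e-03, -1.627720e+02]), 'opening': np.float64(0.0871), 'ft_force': array([-0.5057,  0.7673,  0.3144])}
expected pin px [662.58273335 475.45435164]
```

View pics/w1.png

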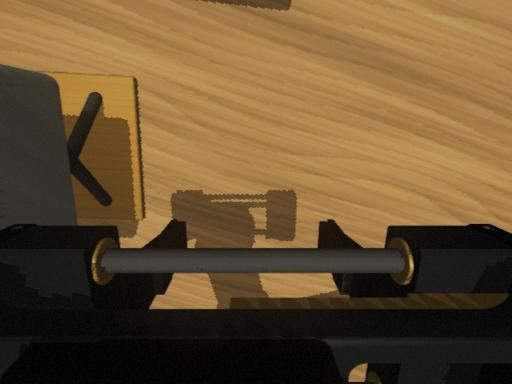

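The wrist view shows only the open fingers and bare bench, because the moves were refused. The rows probably need all seven fields.

Emit:
play_rows(targets=[{"grip":1,"tx":-0.7,"ty":0.96,"tz":0,"ax":0,"ay":0,"az":0},{"grip":1,"tx":-0.7,"ty":0.96,"tz":0,"ax":0,"ay":0,"az":0},{"grip":1,"tx":-0.7,"ty":0.96,"tz":0,"ax":0,"ay":0,"az":0},{"grip":1,"tx":-0.7,"ty":0.96,"tz":0,"ax":0,"ay":0,"az":0},{"grip":1,"tx":-0.7,"ty":0.96,"tz":0,"ax":0,"ay":0,"az":0},{"grip":1,"tx":-0.7,"ty":0.96,"tz":0,"ax":0,"ay":0,"az":0},{"grip":1,"tx":-0.7,"ty":0.96,"tz":0,"ax":0,"ay":0,"az":0},{"grip":1,"tx":-0.7,"ty":0.96,"tz":0,"ax":0,"ay":0,"az":0},{"grip":1,"tx":-0.7,"ty":0.96,"tz":0,"ax":0,"ay":0,"az":0},{"grip":1,"tx":-0.7,"ty":0.96,"tz":0,"ax":0,"ay":0,"az":0},{"grip":1,"tx":-0.7,"ty":0.96,"tz":0,"ax":0,"ay":0,"az":0},{"grip":1,"tx":-0.7,"ty":0.96,"tz":0,"ax":0,"ay":0,"az":0},{"grip":1,"tx":-0.7,"ty":0.96,"tz":0,"ax":0,"ay":0,"az":0},{"grip":1,"tx":-0.7,"ty":0.96,"tz":0,"ax":0,"ay":0,"az":0},{"grip":1,"tx":-0.7,"ty":0.96,"tz":0,"ax":0,"ay":0,"az":0}])

```text
time_s: 1.45
tool_pos: [0.3292, -0.1739, 0.2227]
ee_rot: [-180.0, 0.0, -162.8]
ft_force: [1.8, 0.2, 0.3]
opening: 0.0873
grip_force: 0.0
```

Emit:
play_rows(targets=[{"grip":1,"tx":-0.7,"ty":0.96,"tz":0,"ax":0,"ay":0,"az":0},{"grip":1,"tx":-0.7,"ty":0.96,"tz":0,"ax":0,"ay":0,"az":0},{"grip":1,"tx":-0.7,"ty":0.96,"tz":0,"ax":0,"ay":0,"az":0},{"grip":1,"tx":-0.7,"ty":0.96,"tz":0,"ax":0,"ay":0,"az":0},{"grip":1,"tx":-0.7,"ty":0.96,"tz":0,"ax":0,"ay":0,"az":0},{"grip":1,"tx":-0.7,"ty":0.96,"tz":0,"ax":0,"ay":0,"az":0},{"grip":1,"tx":-0.7,"ty":0.96,"tz":0,"ax":0,"ay":0,"az":0},{"grip":1,"tx":-0.7,"ty":0.96,"tz":0,"ax":0,"ay":0,"az":0},{"grip":1,"tx":-0.7,"ty":0.96,"tz":0,"ax":0,"ay":0,"az":0},{"grip":1,"tx":-0.7,"ty":0.96,"tz":0,"ax":0,"ay":0,"az":0},{"grip":1,"tx":-0.7,"ty":0.96,"tz":0,"ax":0,"ay":0,"az":0},{"grip":1,"tx":-0.7,"ty":0.96,"tz":0,"ax":0,"ay":0,"az":0},{"grip":1,"tx":-0.7,"ty":0.96,"tz":0,"ax":0,"ay":0,"az":0},{"grip":1,"tx":-0.7,"ty":0.96,"tz":0,"ax":0,"ay":0,"az":0},{"grip":1,"tx":-0.7,"ty":0.96,"tz":0,"ax":0,"ay":0,"az":0}])

```text
time_s: 2.7
tool_pos: [0.4734, 0.2477, 0.2224]
ee_rot: [-180.0, -0.0, -162.8]
ft_force: [1.1, 0.0, 0.3]
opening: 0.087
grip_force: 0.0
```

Emit:
play_rows(targets=[{"grip":0.2,"tx":0,"ty":0,"tz":0.2,"ax":0,"ay":0,"az":-1},{"grip":0.2,"tx":0,"ty":0,"tz":0.2,"ax":0,"ay":0,"az":-1},{"grip":0.2,"tx":0,"ty":0,"tz":0.2,"ax":0,"ay":0,"az":-1},{"grip":0.2,"tx":0,"ty":0,"tz":0.2,"ax":0,"ay":0,"az":-1},{"grip":0.2,"tx":0,"ty":0,"tz":0.2,"ax":0,"ay":0,"az":-1},{"grip":0.2,"tx":0,"ty":0,"tz":0.2,"ax":0,"ay":0,"az":-1},{"grip":0.2,"tx":0,"ty":0,"tz":0.2,"ax":0,"ay":0,"az":-1},{"grip":0.2,"tx":0,"ty":0,"tz":0.2,"ax":0,"ay":0,"az":-1},{"grip":0.2,"tx":0,"ty":0,"tz":0.2,"ax":0,"ay":0,"az":-1},{"grip":0.2,"tx":0,"ty":0,"tz":0.2,"ax":0,"ay":0,"az":-1},{"grip":0.2,"tx":0,"ty":0,"tz":0.2,"ax":0,"ay":0,"az":-1},{"grip":0.2,"tx":0,"ty":0,"tz":0.2,"ax":0,"ay":0,"az":-1},{"grip":0.2,"tx":0,"ty":0,"tz":0,"ax":0,"ay":0,"az":-0.2},{"grip":0.2,"tx":0,"ty":0,"tz":0,"ax":0,"ay":0,"az":0},{"grip":0.2,"tx":0,"ty":0,"tz":0,"ax":0,"ay":0,"az":0}])

```text
time_s: 3.95
tool_pos: [0.4734, 0.2464, 0.1628]
ee_rot: [-180.0, 0.0, -101.9]
ft_force: [-0.1, -0.1, 0.4]
opening: 0.0522
grip_force: 0.0
```

Run:
```python
from h import *
s=snap("wrist","w1.png"); t=env.sense()
print({k:np.round(t[k],4) for k in("time_s","q","tool_pos","ee_rot","opening","ft_force")}); print("expected pin px",w2px(s,[.480,.2545,.066]))
```

```text
{'time_s': np.float64(4.0), 'q': array([ 4.49205e+01,  1.62310e+01, -1.74038e+01,  6.80000e-03,
       -5.63307e+01, -5.67685e+01]), 'tool_pos': array([0.4735, 0.2464, 0.1629]), 'ee_rot': array([-1.799764e+02,  2.580000e-02, -1.018443e+02]), 'opening': np.float64(0.0525), 'ft_force': array([ 0.0512,  0.3754, -0.8312])}
expected pin px [247.7480231  203.84749524]
```

View pics/w1.png

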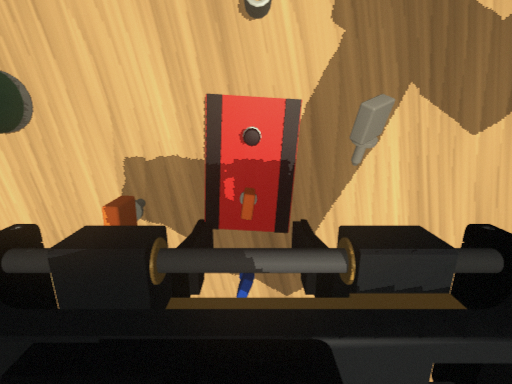

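The wrist view shows the red insert with the drift at (252,137) and the orange grip at (249,207). The larger orange pin lies outside to the left at (122,212). I'll zoom in for the grip's yaw.

Run:
```python
from h import *
s=load("w1"); im=s["img"][:,:,::-1]
cv2.imwrite("pics/c2.png",cv2.resize(im[180:235,220:285],None,fx=9,fy=9,interpolation=cv2.INTER_CUBIC))
```

```text
(no output)
```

View pics/c2.png

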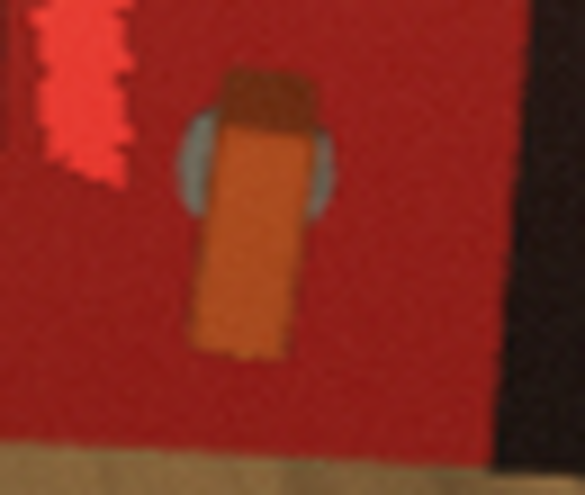

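The crop shows the grip's top face with corners at (221,125), (314,133), (287,357) and (190,350). The collar is behind it.

```bash
cat >> h.py <<'E'
def rel(target,yaw_t=None):
    t=env.sense(); y=np.radians(t["ee_rot"][2]); d=np.array(target)-t["tool_pos"]
    x=np.array([np.cos(y),np.sin(y)]); yy=np.array([np.sin(y),-np.cos(y)])
    return np.round([d[:2]@x/.025,d[:2]@yy/.025,-d[2]/.025],3)
E
python3 - <<'E'
from h import *
s=load("w1")
c=[px2w(s,220+a/9,180+b/9,.066) for a,b in((221,125),(314,133),(287,357),(190,350))]
m=np.mean(c,0); f=(c[0]+c[1]-c[2]-c[3]); print(m, np.linalg.norm(f)/2,np.linalg.norm(c[0]-c[1]),"long yaw",np.degrees(np.arctan2(f[1],f[0])), rel(m))
d=px2w(s,252,136,.060);print("drift",d, np.degrees(np.arctan2(*(m-d)[1::-1])),np.linalg.norm((m-d)[:2]))
print(w2px(load("top"),m))
E
```

```text
[0.48036032 0.25785588 0.066     ] 0.027113575641899066 0.010475064640023223 long yaw -109.07978285263636 [-0.504 -0.176  3.876]
drift [0.46189701 0.1894061  0.06      ] 74.90457456444183 0.07089616520385816
[153.2598658 217.9902765]
```

Emit:
play_rows(targets=[{"grip":0.2,"tx":0,"ty":0,"tz":0,"ax":0,"ay":0,"az":0.7},{"grip":0.2,"tx":0,"ty":0,"tz":0,"ax":0,"ay":0,"az":0.7},{"grip":0.2,"tx":-0.525,"ty":-0.11,"tz":0.5,"ax":0,"ay":0,"az":0},{"grip":0.2,"tx":0,"ty":0,"tz":0.9,"ax":0,"ay":0,"az":0},{"grip":0.2,"tx":0,"ty":0,"tz":0.9,"ax":0,"ay":0,"az":0},{"grip":0.2,"tx":0,"ty":0,"tz":0.9,"ax":0,"ay":0,"az":0},{"grip":0.2,"tx":0,"ty":0,"tz":0.9,"ax":0,"ay":0,"az":0},{"grip":0.2,"tx":0,"ty":0,"tz":0.5,"ax":0,"ay":0,"az":0},{"grip":0.2,"tx":0,"ty":0,"tz":0.3,"ax":0,"ay":0,"az":0},{"grip":0.2,"tx":0,"ty":0,"tz":0,"ax":0,"ay":0,"az":0},{"grip":0.2,"tx":0,"ty":0,"tz":0,"ax":0,"ay":0,"az":0}])

```text
time_s: 4.92
tool_pos: [0.4806, 0.2582, 0.0405]
ee_rot: [-180.0, 0.0, -108.8]
ft_force: [-0.2, 0.0, 1.6]
opening: 0.0524
grip_force: 0.0
```

Emit:
play_rows(grip_force=20, targets=[{"grip":-0.9,"tx":0,"ty":0,"tz":0,"ax":0,"ay":0,"az":0},{"grip":-0.9,"tx":0,"ty":0,"tz":0,"ax":0,"ay":0,"az":0},{"grip":-0.9,"tx":0,"ty":0,"tz":0,"ax":0,"ay":0,"az":0},{"grip":-0.9,"tx":0,"ty":0,"tz":0,"ax":0,"ay":0,"az":0},{"grip":-0.9,"tx":0,"ty":0,"tz":0,"ax":0,"ay":0,"az":0},{"grip":-0.9,"tx":0,"ty":0,"tz":0,"ax":0,"ay":0,"az":0}])

```text
time_s: 5.42
tool_pos: [0.4802, 0.2579, 0.0403]
ee_rot: [-180.0, 0.0, -108.8]
ft_force: [-0.7, -0.6, 0.6]
opening: 0.0201
grip_force: 0.0
```

Emit:
play_rows(grip_force=45, targets=[{"grip":-0.9,"tx":0,"ty":0,"tz":0,"ax":0,"ay":0,"az":0},{"grip":-0.9,"tx":0,"ty":0,"tz":0,"ax":0,"ay":0,"az":0},{"grip":-0.9,"tx":0,"ty":0,"tz":0,"ax":0,"ay":0,"az":0},{"grip":-0.9,"tx":0,"ty":0,"tz":0,"ax":0,"ay":0,"az":0}])

```text
time_s: 5.75
tool_pos: [0.4801, 0.2579, 0.0402]
ee_rot: [-180.0, 0.0, -108.8]
ft_force: [-0.6, 0.7, 1.3]
opening: 0.0116
grip_force: 45.0
```

Emit:
play_rows(targets=[{"grip":-0.9,"tx":0,"ty":0,"tz":-0.4,"ax":0,"ay":0,"az":0},{"grip":-0.9,"tx":0,"ty":0,"tz":-0.8,"ax":0,"ay":0,"az":0},{"grip":-0.9,"tx":0,"ty":0,"tz":-0.8,"ax":0,"ay":0,"az":0},{"grip":-0.9,"tx":0,"ty":0,"tz":-0.8,"ax":0,"ay":0,"az":0},{"grip":-0.9,"tx":0,"ty":0,"tz":-0.8,"ax":0,"ay":0,"az":0},{"grip":-0.9,"tx":0,"ty":0,"tz":-0.8,"ax":0,"ay":0,"az":0},{"grip":-0.9,"tx":0.85,"ty":-0.5,"tz":0,"ax":0,"ay":0,"az":0},{"grip":-0.9,"tx":0.85,"ty":-0.5,"tz":0,"ax":0,"ay":0,"az":0},{"grip":-0.9,"tx":0.85,"ty":-0.5,"tz":0,"ax":0,"ay":0,"az":0},{"grip":-0.9,"tx":0.85,"ty":-0.5,"tz":0,"ax":0,"ay":0,"az":0},{"grip":-0.9,"tx":0.85,"ty":-0.5,"tz":0,"ax":0,"ay":0,"az":0},{"grip":-0.9,"tx":0.85,"ty":-0.5,"tz":0,"ax":0,"ay":0,"az":0},{"grip":-0.9,"tx":0.85,"ty":-0.5,"tz":0,"ax":0,"ay":0,"az":0},{"grip":-0.9,"tx":0.85,"ty":-0.5,"tz":0,"ax":0,"ay":0,"az":0},{"grip":-0.9,"tx":0.85,"ty":-0.5,"tz":0,"ax":0,"ay":0,"az":0},{"grip":-0.9,"tx":0.85,"ty":-0.5,"tz":0,"ax":0,"ay":0,"az":0},{"grip":-0.9,"tx":0.85,"ty":-0.5,"tz":0,"ax":0,"ay":0,"az":0},{"grip":-0.9,"tx":0.85,"ty":-0.5,"tz":0,"ax":0,"ay":0,"az":0},{"grip":-0.9,"tx":0.85,"ty":-0.5,"tz":0,"ax":0,"ay":0,"az":0},{"grip":-0.9,"tx":0.85,"ty":-0.5,"tz":0,"ax":0,"ay":0,"az":0}])

```text
time_s: 7.42
tool_pos: [0.5499, -0.0814, 0.1507]
ee_rot: [180.0, 0.0, -108.8]
ft_force: [0.2, 0.8, -0.4]
opening: 0.0118
grip_force: 45.0
```

Emit:
play_rows(targets=[{"grip":-0.9,"tx":0,"ty":0,"tz":0,"ax":0,"ay":0,"az":1},{"grip":-0.9,"tx":0,"ty":0,"tz":0,"ax":0,"ay":0,"az":1},{"grip":-0.9,"tx":0,"ty":0,"tz":0,"ax":0,"ay":0,"az":1},{"grip":-0.9,"tx":0,"ty":0,"tz":0,"ax":0,"ay":0,"az":1},{"grip":-0.9,"tx":0,"ty":0,"tz":0,"ax":0,"ay":0,"az":1},{"grip":-0.9,"tx":0,"ty":0,"tz":0,"ax":0,"ay":0,"az":1},{"grip":-0.9,"tx":0,"ty":0,"tz":0,"ax":0,"ay":0,"az":1},{"grip":-0.9,"tx":0,"ty":0,"tz":0,"ax":0,"ay":0,"az":1},{"grip":-0.9,"tx":0,"ty":0,"tz":0,"ax":0,"ay":0,"az":1},{"grip":-0.9,"tx":0,"ty":0,"tz":0,"ax":0,"ay":0,"az":1},{"grip":-0.9,"tx":0,"ty":0,"tz":0,"ax":0,"ay":0,"az":1},{"grip":-0.9,"tx":0,"ty":0,"tz":0,"ax":0,"ay":0,"az":1},{"grip":-0.9,"tx":0,"ty":0,"tz":0,"ax":0,"ay":0,"az":1},{"grip":-0.9,"tx":0,"ty":0,"tz":0,"ax":0,"ay":0,"az":1},{"grip":-0.9,"tx":0,"ty":0,"tz":0,"ax":0,"ay":0,"az":1},{"grip":-0.9,"tx":0,"ty":0,"tz":0,"ax":0,"ay":0,"az":1},{"grip":-0.9,"tx":0,"ty":0,"tz":0,"ax":0,"ay":0,"az":1},{"grip":-0.9,"tx":0,"ty":0,"tz":0,"ax":0,"ay":0,"az":1},{"grip":-0.9,"tx":0,"ty":0,"tz":0,"ax":0,"ay":0,"az":1},{"grip":-0.9,"tx":0,"ty":0,"tz":0,"ax":0,"ay":0,"az":0.14}])

```text
time_s: 9.08
tool_pos: [0.5498, -0.0801, 0.1505]
ee_rot: [180.0, -0.0, 155.4]
ft_force: [-0.3, -0.5, -0.7]
opening: 0.0114
grip_force: 45.0
```

Run:
```python
from h import *
s=snap("wrist","w2.png"); t=env.sense()
print({k:np.round(t[k],4) for k in("time_s","q","tool_pos","ee_rot","opening","ft_force")}); print("expected eye px",w2px(s,[.545,-.079,.046]))
cv2.imwrite("pics/c3.png",cv2.resize(s["img"][60:280,130:380,::-1],None,fx=2.7,fy=2.7,interpolation=cv2.INTER_CUBIC))
```

```text
{'time_s': np.float64(9.1333), 'q': array([ 8.418800e+00,  1.899350e+01, -1.531810e+01, -5.900000e-03,
       -5.568830e+01, -1.228623e+02]), 'tool_pos': array([ 0.5499, -0.0801,  0.1505]), 'ee_rot': array([ 1.799958e+02, -2.500000e-03,  1.555531e+02]), 'opening': np.float64(0.0112), 'ft_force': array([-0.0632, -0.1865, -0.6679])}
expected eye px [251.58436298 187.51435838]
```

View pics/c3.png

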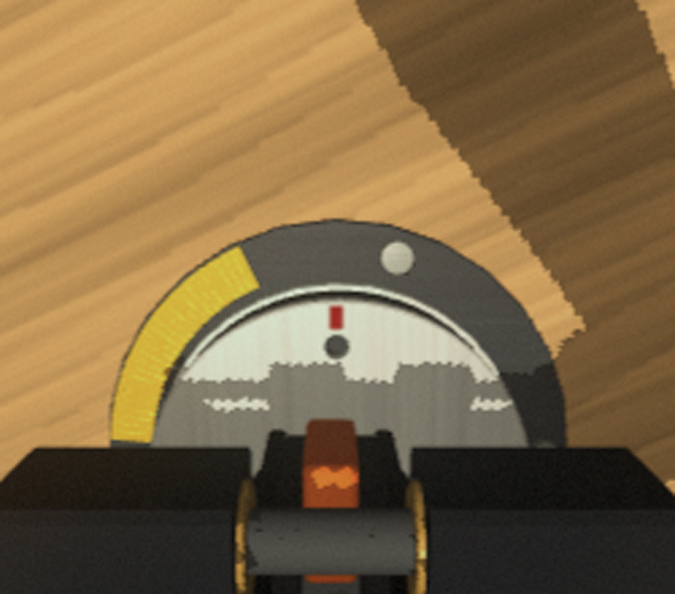

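The crop shows the eye at crop (336,346), so pixel (254.4,188.1), with the red dash just outside it. The yellow band is at the left and the grip is held centrally.

Run:
```python
from h import *
from scipy.optimize import least_squares
s=load("w2"); g=lambda a,b,z: px2w(s,130+a/2.7,60+b/2.7,z)
e=g(336,346,.046); print("eye",e,rel([*e[:2],.150]))
P=np.array([g(*q,.008)[:2] for q in((335,220),(112,443),(566,443),(245,243),(160,318),(470,262))])
r=least_squares(lambda c:np.hypot(*(P-c).T)-.105,[.595,-.102]); print("axis",r.x,r.fun.round(4))
ax=r.x; d=e[:2]-ax; print(np.linalg.norm(d),np.degrees(np.arctan2(d[1],d[0])))
for q in((246,247),(262,286),(114,440),(150,441)):
    p=g(*q,.008)[:2]-ax; print(q,np.hypot(*p),np.degrees(np.arctan2(p[1],p[0])))
```

```text
eye [ 0.54684487 -0.07659373  0.046     ] [0.17  0.078 0.02 ]
axis [ 0.60482255 -0.10009673] [ 0.0019 -0.0007 -0.0025  0.0006 -0.0029 -0.0004]
0.06256038742271548 157.93334267906474
(246, 247) 0.10387867463744045 178.29547162706066
(262, 286) 0.08614768345853474 178.71197056110054
(114, 440) 0.1033815183509187 -119.34280834229101
(150, 441) 0.08709780684992748 -119.91151265751743
```

Emit:
play_rows(targets=[{"grip":-0.9,"tx":0.17,"ty":0.08,"tz":0.4,"ax":0,"ay":0,"az":0},{"grip":-0.9,"tx":0,"ty":0,"tz":0.8,"ax":0,"ay":0,"az":0},{"grip":-0.9,"tx":0,"ty":0,"tz":0.8,"ax":0,"ay":0,"az":0},{"grip":-0.9,"tx":0,"ty":0,"tz":0.5,"ax":0,"ay":0,"az":0},{"grip":-0.9,"tx":0,"ty":0,"tz":0.3,"ax":0,"ay":0,"az":0},{"grip":-0.9,"tx":0,"ty":0,"tz":0,"ax":0,"ay":0,"az":0},{"grip":-0.9,"tx":0,"ty":0,"tz":0.08,"ax":0,"ay":0,"az":0},{"grip":-0.9,"tx":0,"ty":0,"tz":0.08,"ax":0,"ay":0,"az":0},{"grip":-0.9,"tx":0,"ty":0,"tz":0,"ax":0,"ay":0,"az":0}])

```text
time_s: 9.88
tool_pos: [0.5475, -0.0765, 0.0766]
ee_rot: [180.0, 0.1, 155.6]
ft_force: [0.3, 0.9, -1.0]
opening: 0.0119
grip_force: 45.0
```

Emit:
play_rows(targets=[{"grip":-0.9,"tx":0,"ty":0,"tz":0.08,"ax":0,"ay":0,"az":0},{"grip":-0.9,"tx":0,"ty":0,"tz":0.08,"ax":0,"ay":0,"az":0},{"grip":-0.9,"tx":0,"ty":0,"tz":0,"ax":0,"ay":0,"az":0}])

```text
time_s: 10.13
tool_pos: [0.5467, -0.0765, 0.0721]
ee_rot: [-180.0, -0.0, 155.5]
ft_force: [-0.8, 1.2, -0.3]
opening: 0.0117
grip_force: 45.0
```

Emit:
play_rows(targets=[{"grip":-0.9,"tx":0,"ty":0,"tz":0.08,"ax":0,"ay":0,"az":0},{"grip":-0.9,"tx":0,"ty":0,"tz":0.08,"ax":0,"ay":0,"az":0},{"grip":-0.9,"tx":0,"ty":0,"tz":0.04,"ax":0,"ay":0,"az":0},{"grip":-0.9,"tx":0,"ty":0,"tz":0,"ax":0,"ay":0,"az":0}])

```text
time_s: 10.47
tool_pos: [0.5466, -0.0765, 0.067]
ee_rot: [-180.0, -0.1, 155.5]
ft_force: [-1.8, 1.3, 2.6]
opening: 0.0114
grip_force: 45.0
```

Emit:
play_rows(targets=[{"grip":-0.9,"tx":0.01,"ty":0,"tz":0.04,"ax":0,"ay":0,"az":0},{"grip":-0.9,"tx":0.01,"ty":0,"tz":0,"ax":0,"ay":0,"az":0},{"grip":-0.9,"tx":0,"ty":0,"tz":0,"ax":0,"ay":0,"az":0}])

```text
time_s: 10.72
tool_pos: [0.5467, -0.0764, 0.0668]
ee_rot: [-180.0, 0.0, 155.6]
ft_force: [-2.3, 1.5, 5.3]
opening: 0.012
grip_force: 45.0
```

Emit:
play_rows(targets=[{"grip":-0.9,"tx":0,"ty":-0.05,"tz":-0.02,"ax":0,"ay":0,"az":-0.24},{"grip":-0.9,"tx":0,"ty":-0.05,"tz":0,"ax":0,"ay":0,"az":-0.24},{"grip":-0.9,"tx":-0.001,"ty":-0.05,"tz":0,"ax":0,"ay":0,"az":-0.24},{"grip":-0.9,"tx":0,"ty":-0.05,"tz":0,"ax":0,"ay":0,"az":-0.24},{"grip":-0.9,"tx":-0.001,"ty":-0.05,"tz":0,"ax":0,"ay":0,"az":-0.24},{"grip":-0.9,"tx":0,"ty":-0.05,"tz":0,"ax":0,"ay":0,"az":-0.24},{"grip":-0.9,"tx":-0.001,"ty":-0.05,"tz":0,"ax":0,"ay":0,"az":-0.24},{"grip":-0.9,"tx":0,"ty":-0.05,"tz":0,"ax":0,"ay":0,"az":-0.24},{"grip":-0.9,"tx":-0.001,"ty":-0.05,"tz":0,"ax":0,"ay":0,"az":-0.24},{"grip":-0.9,"tx":0,"ty":-0.05,"tz":0,"ax":0,"ay":0,"az":-0.24}])

```text
time_s: 11.55
tool_pos: [0.5433, -0.0864, 0.0669]
ee_rot: [179.8, 0.1, 167.6]
ft_force: [-2.2, 8.3, 3.8]
opening: 0.0114
grip_force: 45.0
```

Emit:
play_rows(targets=[{"grip":-0.9,"tx":0.01,"ty":-0.05,"tz":0,"ax":0,"ay":0,"az":-0.24},{"grip":-0.9,"tx":0.01,"ty":-0.05,"tz":0,"ax":0,"ay":0,"az":-0.24},{"grip":-0.9,"tx":0.01,"ty":-0.05,"tz":0,"ax":0,"ay":0,"az":-0.24},{"grip":-0.9,"tx":0.01,"ty":-0.05,"tz":0,"ax":0,"ay":0,"az":-0.24},{"grip":-0.9,"tx":-0.001,"ty":-0.05,"tz":0,"ax":0,"ay":0,"az":-0.24},{"grip":-0.9,"tx":0,"ty":-0.05,"tz":0,"ax":0,"ay":0,"az":-0.24},{"grip":-0.9,"tx":-0.001,"ty":-0.05,"tz":0,"ax":0,"ay":0,"az":-0.24},{"grip":-0.9,"tx":0,"ty":-0.05,"tz":0,"ax":0,"ay":0,"az":-0.24},{"grip":-0.9,"tx":-0.001,"ty":-0.05,"tz":0,"ax":0,"ay":0,"az":-0.24},{"grip":-0.9,"tx":0,"ty":-0.05,"tz":0,"ax":0,"ay":0,"az":-0.24}])

```text
time_s: 12.38
tool_pos: [0.5415, -0.0986, 0.0669]
ee_rot: [179.9, 0.2, 179.6]
ft_force: [-1.1, 9.3, 3.8]
opening: 0.0116
grip_force: 45.0
```

Emit:
play_rows(targets=[{"grip":-0.9,"tx":0,"ty":-0.05,"tz":0.02,"ax":0,"ay":0,"az":-0.24},{"grip":-0.9,"tx":-0.001,"ty":-0.05,"tz":0,"ax":0,"ay":0,"az":-0.24},{"grip":-0.9,"tx":0,"ty":-0.05,"tz":0,"ax":0,"ay":0,"az":-0.24},{"grip":-0.9,"tx":-0.001,"ty":-0.05,"tz":0,"ax":0,"ay":0,"az":-0.24},{"grip":-0.9,"tx":0,"ty":-0.05,"tz":0,"ax":0,"ay":0,"az":-0.24},{"grip":-0.9,"tx":0,"ty":0,"tz":0,"ax":0,"ay":0,"az":0}])

```text
time_s: 12.88
tool_pos: [0.5416, -0.105, 0.0668]
ee_rot: [179.9, 0.2, -174.4]
ft_force: [-2.0, 8.2, 6.3]
opening: 0.0114
grip_force: 45.0
```

Emit:
play_rows(targets=[{"grip":-0.9,"tx":0,"ty":-0.042,"tz":0,"ax":0,"ay":0,"az":-0.2},{"grip":-0.9,"tx":-0.001,"ty":-0.042,"tz":0,"ax":0,"ay":0,"az":-0.2},{"grip":-0.9,"tx":0,"ty":-0.042,"tz":0,"ax":0,"ay":0,"az":-0.2},{"grip":-0.9,"tx":-0.001,"ty":-0.042,"tz":0,"ax":0,"ay":0,"az":-0.2}])

```text
time_s: 13.22
tool_pos: [0.542, -0.1089, 0.0668]
ee_rot: [179.9, 0.2, -170.4]
ft_force: [-3.1, 10.0, 7.0]
opening: 0.0118
grip_force: 45.0
```

Emit:
play_rows(targets=[{"grip":-0.9,"tx":0,"ty":-0.042,"tz":0,"ax":0,"ay":0,"az":-0.2},{"grip":-0.9,"tx":-0.001,"ty":-0.042,"tz":0,"ax":0,"ay":0,"az":-0.2},{"grip":-0.9,"tx":0,"ty":-0.042,"tz":0,"ax":0,"ay":0,"az":-0.2},{"grip":-0.9,"tx":-0.001,"ty":-0.042,"tz":0,"ax":0,"ay":0,"az":-0.2}])

```text
time_s: 13.55
tool_pos: [0.5426, -0.1129, 0.0668]
ee_rot: [179.9, 0.1, -166.4]
ft_force: [-3.0, 10.8, 7.8]
opening: 0.0118
grip_force: 45.0
```

Emit:
play_rows(targets=[{"grip":-0.9,"tx":0,"ty":-0.042,"tz":0,"ax":0,"ay":0,"az":-0.2},{"grip":-0.9,"tx":-0.001,"ty":-0.042,"tz":0,"ax":0,"ay":0,"az":-0.2},{"grip":-0.9,"tx":0,"ty":-0.042,"tz":0,"ax":0,"ay":0,"az":-0.2},{"grip":-0.9,"tx":-0.001,"ty":-0.042,"tz":0,"ax":0,"ay":0,"az":-0.2}])

```text
time_s: 13.88
tool_pos: [0.5436, -0.1169, 0.0668]
ee_rot: [179.9, 0.1, -162.4]
ft_force: [-3.0, 10.7, 7.1]
opening: 0.0113
grip_force: 45.0
```

Emit:
play_rows(targets=[{"grip":-0.9,"tx":0,"ty":-0.042,"tz":0,"ax":0,"ay":0,"az":-0.2},{"grip":-0.9,"tx":-0.001,"ty":-0.042,"tz":0,"ax":0,"ay":0,"az":-0.2},{"grip":-0.9,"tx":0,"ty":-0.042,"tz":0,"ax":0,"ay":0,"az":-0.2},{"grip":-0.9,"tx":-0.001,"ty":-0.042,"tz":0,"ax":0,"ay":0,"az":-0.2}])

```text
time_s: 14.22
tool_pos: [0.5447, -0.1208, 0.0668]
ee_rot: [179.9, 0.1, -158.4]
ft_force: [-3.3, 10.1, 9.2]
opening: 0.0119
grip_force: 45.0
```

Emit:
play_rows(targets=[{"grip":-0.9,"tx":0,"ty":-0.042,"tz":0,"ax":0,"ay":0,"az":-0.2},{"grip":-0.9,"tx":-0.001,"ty":-0.042,"tz":0,"ax":0,"ay":0,"az":-0.2},{"grip":-0.9,"tx":0,"ty":-0.042,"tz":0,"ax":0,"ay":0,"az":-0.2},{"grip":-0.9,"tx":-0.001,"ty":-0.042,"tz":0,"ax":0,"ay":0,"az":-0.2}])

```text
time_s: 14.55
tool_pos: [0.5462, -0.1246, 0.0668]
ee_rot: [179.9, 0.1, -154.4]
ft_force: [-3.4, 11.5, 8.3]
opening: 0.0117
grip_force: 45.0
```

Emit:
play_rows(targets=[{"grip":-0.9,"tx":0,"ty":-0.042,"tz":0,"ax":0,"ay":0,"az":-0.2},{"grip":-0.9,"tx":-0.001,"ty":-0.042,"tz":0,"ax":0,"ay":0,"az":-0.2},{"grip":-0.9,"tx":0,"ty":-0.042,"tz":0,"ax":0,"ay":0,"az":-0.2},{"grip":-0.9,"tx":-0.001,"ty":-0.042,"tz":0,"ax":0,"ay":0,"az":-0.2}])

```text
time_s: 14.88
tool_pos: [0.5478, -0.1282, 0.0667]
ee_rot: [179.9, 0.1, -150.4]
ft_force: [-4.6, 11.2, 9.0]
opening: 0.0119
grip_force: 45.0
```

Emit:
play_rows(targets=[{"grip":-0.9,"tx":0,"ty":-0.042,"tz":0,"ax":0,"ay":0,"az":-0.2},{"grip":-0.9,"tx":-0.001,"ty":-0.042,"tz":0,"ax":0,"ay":0,"az":-0.2},{"grip":-0.9,"tx":0,"ty":-0.042,"tz":0,"ax":0,"ay":0,"az":-0.2},{"grip":-0.9,"tx":-0.001,"ty":-0.042,"tz":0,"ax":0,"ay":0,"az":-0.2}])

```text
time_s: 15.22
tool_pos: [0.5497, -0.1317, 0.0667]
ee_rot: [179.8, 0.1, -146.4]
ft_force: [-5.5, 12.1, 9.0]
opening: 0.0115
grip_force: 45.0
```

Emit:
play_rows(targets=[{"grip":-0.9,"tx":0,"ty":-0.042,"tz":0,"ax":0,"ay":0,"az":-0.2},{"grip":-0.9,"tx":-0.001,"ty":-0.042,"tz":0,"ax":0,"ay":0,"az":-0.2},{"grip":-0.9,"tx":0,"ty":-0.042,"tz":0,"ax":0,"ay":0,"az":-0.2},{"grip":-0.9,"tx":-0.001,"ty":-0.042,"tz":0,"ax":0,"ay":0,"az":-0.2}])

```text
time_s: 15.55
tool_pos: [0.5518, -0.1351, 0.0667]
ee_rot: [179.8, 0.0, -142.4]
ft_force: [-5.8, 11.8, 10.2]
opening: 0.0119
grip_force: 45.0
```

Emit:
play_rows(targets=[{"grip":-0.9,"tx":0,"ty":-0.042,"tz":0,"ax":0,"ay":0,"az":-0.2},{"grip":-0.9,"tx":-0.001,"ty":-0.042,"tz":0,"ax":0,"ay":0,"az":-0.2},{"grip":-0.9,"tx":0,"ty":-0.042,"tz":0,"ax":0,"ay":0,"az":-0.2},{"grip":-0.9,"tx":-0.001,"ty":-0.042,"tz":0,"ax":0,"ay":0,"az":-0.2}])

```text
time_s: 15.88
tool_pos: [0.5541, -0.1382, 0.0667]
ee_rot: [179.8, 0.0, -138.4]
ft_force: [-5.5, 12.7, 11.5]
opening: 0.0119
grip_force: 45.0
```

Run:
```python
from h import *
from scipy.optimize import least_squares
t=env.sense(); p=t["tool_pos"]; print(p,t["ee_rot"],t["ft_force"])
P=np.array([(.5415,-.0986),(.5416,-.105),(.542,-.1089),(.5426,-.1129),(.5436,-.1169),(.5447,-.1208),(.5462,-.1246),(.5478,-.1282),(.5497,-.1317),(.5518,-.1351),p[:2]])
r=least_squares(lambda c:np.hypot(*(P-c).T)-.06,[.6,-.1]); print(r.x,(r.fun*1e3).round(2)); d=P-r.x
print((np.degrees(np.arctan2(d[:,1],d[:,0]))%360-155.3).round(1))
```

```text
[ 0.55409216 -0.13823282  0.06671466] [ 1.79769375e+02  7.49660256e-03 -1.38398479e+02] [-5.51799264 12.68417549 11.4640446 ]
[ 0.60149763 -0.10141927] [ 0.06  0.   -0.03  0.01 -0.07  0.01 -0.04  0.01 -0.    0.04  0.02]
[22.  28.1 31.9 35.7 39.7 43.5 47.4 51.2 55.  58.8 62.5]
```

Emit:
play_rows(targets=[{"grip":-0.9,"tx":0,"ty":-0.042,"tz":-0.02,"ax":0,"ay":0,"az":-0.2},{"grip":-0.9,"tx":-0.001,"ty":-0.042,"tz":0,"ax":0,"ay":0,"az":-0.2},{"grip":-0.9,"tx":0,"ty":-0.042,"tz":0,"ax":0,"ay":0,"az":-0.2},{"grip":-0.9,"tx":-0.001,"ty":-0.042,"tz":0,"ax":0,"ay":0,"az":-0.2}])

```text
time_s: 16.22
tool_pos: [0.5565, -0.1412, 0.0668]
ee_rot: [179.7, -0.0, -134.4]
ft_force: [-7.0, 12.3, 9.0]
opening: 0.0119
grip_force: 45.0
```

Emit:
play_rows(targets=[{"grip":-0.9,"tx":0,"ty":-0.042,"tz":0,"ax":0,"ay":0,"az":-0.2},{"grip":-0.9,"tx":-0.001,"ty":-0.042,"tz":0,"ax":0,"ay":0,"az":-0.2},{"grip":-0.9,"tx":0,"ty":-0.042,"tz":0,"ax":0,"ay":0,"az":-0.2},{"grip":-0.9,"tx":-0.001,"ty":-0.042,"tz":0,"ax":0,"ay":0,"az":-0.2}])

```text
time_s: 16.55
tool_pos: [0.5599, -0.1449, 0.0664]
ee_rot: [179.8, -0.0, -130.4]
ft_force: [-3.6, 8.1, 6.5]
opening: 0.0115
grip_force: 45.0
```

Emit:
play_rows(targets=[{"grip":-0.9,"tx":0,"ty":-0.03,"tz":0.02,"ax":0,"ay":0,"az":-0.14},{"grip":-0.9,"tx":0,"ty":0,"tz":0.02,"ax":0,"ay":0,"az":0}])

```text
time_s: 16.72
tool_pos: [0.5605, -0.1456, 0.0654]
ee_rot: [179.8, -0.0, -129.7]
ft_force: [-3.5, 6.6, 5.6]
opening: 0.012
grip_force: 45.0
```

Emit:
play_rows(targets=[{"grip":-0.9,"tx":0,"ty":-0.03,"tz":0.04,"ax":0,"ay":0,"az":-0.14},{"grip":-0.9,"tx":0,"ty":0,"tz":0.02,"ax":0,"ay":0,"az":0}])

```text
time_s: 16.88
tool_pos: [0.561, -0.1461, 0.0638]
ee_rot: [179.8, -0.0, -129.0]
ft_force: [-4.7, 7.5, 5.9]
opening: 0.0118
grip_force: 45.0
```

Emit:
play_rows(targets=[{"grip":-0.9,"tx":0,"ty":-0.03,"tz":0.04,"ax":0,"ay":0,"az":-0.14},{"grip":-0.9,"tx":0,"ty":0,"tz":0.04,"ax":0,"ay":0,"az":0},{"grip":-0.9,"tx":0,"ty":0,"tz":0,"ax":0,"ay":0,"az":0}])

```text
time_s: 17.13
tool_pos: [0.5614, -0.1465, 0.0616]
ee_rot: [179.8, -0.0, -128.4]
ft_force: [-4.2, 7.5, 4.4]
opening: 0.0114
grip_force: 45.0
```

Emit:
play_rows(targets=[{"grip":-0.9,"tx":0,"ty":-0.01,"tz":0.06,"ax":0,"ay":0,"az":0},{"grip":-0.9,"tx":0,"ty":-0.01,"tz":0.06,"ax":0,"ay":0,"az":0},{"grip":-0.9,"tx":0,"ty":0,"tz":0.06,"ax":0,"ay":0,"az":0},{"grip":-0.9,"tx":0,"ty":0,"tz":0,"ax":0,"ay":0,"az":0}])

```text
time_s: 17.47
tool_pos: [0.5616, -0.1467, 0.0569]
ee_rot: [179.7, -0.0, -128.4]
ft_force: [-4.5, 8.8, 5.0]
opening: 0.0116
grip_force: 45.0
```

Emit:
play_rows(targets=[{"grip":-0.9,"tx":0,"ty":0,"tz":0.06,"ax":0,"ay":0,"az":0},{"grip":-0.9,"tx":0,"ty":0,"tz":0.06,"ax":0,"ay":0,"az":0},{"grip":-0.9,"tx":0,"ty":0,"tz":0,"ax":0,"ay":0,"az":0}])

```text
time_s: 17.72
tool_pos: [0.5616, -0.1467, 0.0541]
ee_rot: [179.7, -0.1, -128.4]
ft_force: [-5.4, 7.6, 4.6]
opening: 0.0115
grip_force: 45.0
```

Emit:
play_rows(targets=[{"grip":-0.9,"tx":0,"ty":0,"tz":0.04,"ax":0,"ay":0,"az":0},{"grip":-0.9,"tx":0,"ty":0,"tz":0.04,"ax":0,"ay":0,"az":0},{"grip":-0.9,"tx":0,"ty":0,"tz":0,"ax":0,"ay":0,"az":0}])

```text
time_s: 17.97
tool_pos: [0.5617, -0.1468, 0.054]
ee_rot: [179.8, -0.1, -128.3]
ft_force: [-9.1, 8.8, 15.2]
opening: 0.0116
grip_force: 45.0
```

Emit:
play_rows(targets=[{"grip":-0.9,"tx":0,"ty":0.02,"tz":0,"ax":0,"ay":0,"az":0},{"grip":-0.9,"tx":0,"ty":0.02,"tz":0,"ax":0,"ay":0,"az":0},{"grip":-0.9,"tx":0,"ty":0.02,"tz":0,"ax":0,"ay":0,"az":0},{"grip":-0.9,"tx":0,"ty":0.02,"tz":0,"ax":0,"ay":0,"az":0},{"grip":-0.9,"tx":0,"ty":0.02,"tz":0,"ax":0,"ay":0,"az":0},{"grip":-0.9,"tx":0,"ty":0,"tz":0,"ax":0,"ay":0,"az":0}])

```text
time_s: 18.47
tool_pos: [0.5612, -0.1463, 0.0541]
ee_rot: [180.0, -0.0, -128.3]
ft_force: [-5.5, 4.9, 12.1]
opening: 0.0118
grip_force: 45.0
```

Emit:
play_rows(targets=[{"grip":-0.9,"tx":0,"ty":0.02,"tz":0,"ax":0,"ay":0,"az":0},{"grip":-0.9,"tx":0,"ty":0.02,"tz":0,"ax":0,"ay":0,"az":0},{"grip":-0.9,"tx":0,"ty":0.02,"tz":0,"ax":0,"ay":0,"az":0},{"grip":-0.9,"tx":0,"ty":0.02,"tz":0,"ax":0,"ay":0,"az":0},{"grip":-0.9,"tx":0,"ty":0,"tz":0,"ax":0,"ay":0,"az":0}])

```text
time_s: 18.88
tool_pos: [0.5598, -0.145, 0.054]
ee_rot: [180.0, 0.0, -128.3]
ft_force: [-4.4, 5.3, 10.8]
opening: 0.0119
grip_force: 45.0
```

Emit:
play_rows(targets=[{"grip":-0.9,"tx":0,"ty":0.02,"tz":0,"ax":0,"ay":0,"az":0},{"grip":-0.9,"tx":0,"ty":0.02,"tz":0,"ax":0,"ay":0,"az":0},{"grip":-0.9,"tx":0,"ty":0.02,"tz":0,"ax":0,"ay":0,"az":0},{"grip":-0.9,"tx":0,"ty":0.02,"tz":0,"ax":0,"ay":0,"az":0},{"grip":-0.9,"tx":0,"ty":0,"tz":0,"ax":0,"ay":0,"az":0}])

```text
time_s: 19.3
tool_pos: [0.5594, -0.1446, 0.0541]
ee_rot: [-179.9, 0.0, -128.3]
ft_force: [-2.0, 0.6, 8.4]
opening: 0.0118
grip_force: 45.0
```

Emit:
play_rows(grip_force=5, targets=[{"grip":-0.9,"tx":0,"ty":0.01,"tz":-0.04,"ax":0,"ay":0,"az":0},{"grip":-0.9,"tx":0,"ty":0,"tz":0,"ax":0,"ay":0,"az":0},{"grip":-0.4,"tx":0,"ty":0,"tz":0,"ax":0,"ay":0,"az":0},{"grip":-0.4,"tx":0,"ty":0,"tz":0,"ax":0,"ay":0,"az":0},{"grip":-0.4,"tx":0,"ty":0,"tz":0,"ax":0,"ay":0,"az":0},{"grip":-0.2,"tx":0,"ty":0,"tz":0,"ax":0,"ay":0,"az":0},{"grip":-0.2,"tx":0,"ty":0,"tz":0,"ax":0,"ay":0,"az":0}])

```text
time_s: 19.88
tool_pos: [0.5581, -0.1441, 0.0532]
ee_rot: [180.0, -0.0, -128.4]
ft_force: [-0.3, 0.4, -0.3]
opening: 0.0315
grip_force: 0.0
```

Emit:
play_rows(targets=[{"grip":-0.2,"tx":0,"ty":0,"tz":-0.3,"ax":0,"ay":0,"az":0},{"grip":-0.2,"tx":0,"ty":0,"tz":-0.6,"ax":0,"ay":0,"az":0},{"grip":-0.2,"tx":0,"ty":0,"tz":-0.8,"ax":0,"ay":0,"az":0},{"grip":-0.2,"tx":0,"ty":0,"tz":-0.8,"ax":0,"ay":0,"az":0},{"grip":-0.2,"tx":0,"ty":0,"tz":-0.8,"ax":0,"ay":0,"az":0},{"grip":-0.2,"tx":0,"ty":0,"tz":-0.8,"ax":0,"ay":0,"az":0},{"grip":-0.2,"tx":0,"ty":0,"tz":0,"ax":0,"ay":0,"az":0},{"grip":-0.2,"tx":0,"ty":0,"tz":0,"ax":0,"ay":0,"az":0}])

```text
time_s: 20.55
tool_pos: [0.5589, -0.144, 0.1576]
ee_rot: [-179.9, 0.1, -128.4]
ft_force: [-0.7, -0.4, -0.4]
opening: 0.0345
grip_force: 0.0
```

Run:
```python
from h import *
s=snap("wrist"); z=snap("scene"); t=env.sense(); print(t["tool_pos"],t["opening"])
a=cv2.resize(s["img"][60:280,130:380,::-1],(500,440)); b=cv2.resize(z["img"][150:260,150:225,::-1],(300,440),interpolation=cv2.INTER_CUBIC)
b=cv2.resize(z["img"][165:250,160:265,::-1],(300,243),interpolation=cv2.INTER_CUBIC); b=np.vstack([b,np.zeros((197,300,3),np.uint8)])
cv2.imwrite("pics/end.png",np.hstack([a,b]))
```

```text
[ 0.557512   -0.14393807  0.15538664] 0.03485727584651793
```

View pics/end.png

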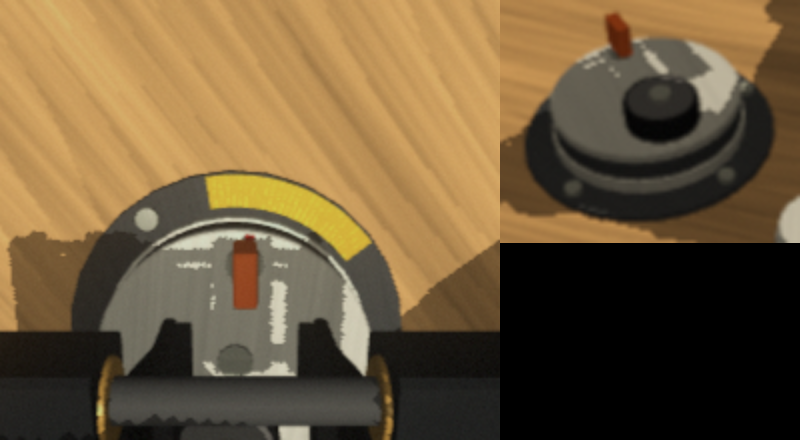

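The pin stands in the wheel at wrist crop (246,275), next to the band, and the wheel has stayed wound. In the scene crop it seems to lean a little, so I'll compare it with a projected vertical.

Run:
```python
from h import *
z=snap("scene"); p=np.array([.5594,-.1446])
for h in(.046,.050,.080): 
    u=w2px(z,[*p,h]); print(h,u.round(1),((u-[160,165])*[300/105,243/85]).round(0))
hsv=cv2.cvtColor(z["img"][165:190,190:215],cv2.COLOR_RGB2HSV); m=((hsv[...,0]<14)&(hsv[...,1]>150)).astype(np.uint8)
pts=cv2.findNonZero(m).reshape(-1,2); print(cv2.minAreaRect(pts.astype(np.float32)),len(pts)); 
for v in np.unique(pts[:,1]): q=pts[pts[:,1]==v,0]; print(v+165,q.min()+190,q.max()+190,end="; ")
y=np.radians(180-128.4+0); xd=np.array([np.cos(np.radians(-128.3)),np.sin(np.radians(-128.3))])*.014; yd=np.array([-xd[1],xd[0]])*6/14
for h in(.050,.080): print(h,[w2px(z,[*(p+a*xd+b*yd),h]).round(1).tolist() for a in(-1,1) for b in(-1,1)])
```

```text
0.046 [202.3 182.5] [121.  50.]
0.05 [202.1 181.2] [120.  46.]
0.08 [200.8 171.1] [117.  17.]
((11.294120788574219, 11.676470756530762), (15.522278785705566, 7.518604278564453), 75.96376037597656) 103
169 200 200; 170 197 201; 171 197 202; 172 197 203; 173 197 204; 174 197 204; 175 197 204; 176 198 205; 177 198 205; 178 198 205; 179 198 205; 180 199 205; 181 199 205; 182 200 205; 183 201 205; 184 202 204; 0.05 [[206.8, 183.2], [202.4, 184.8], [201.9, 177.7], [197.5, 179.2]]
0.08 [[205.6, 173.1], [201.0, 174.7], [200.6, 167.7], [196.1, 169.2]]
```

The silhouette matches an upright, seated pin, so I'm handing the job in.

```bash
python3 -c "
from h import *
print(order.job_done())"
```

```text
the job is handed in; nothing more can be done
None
```

The locking pin is fully home in the lock hole, found at about 1.28 rad inside the yellow band. It stands upright with its collar down, it was keeping the wheel wound after release, and the job was handed in at about 21 s.

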